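# Dispense one spacer bush and nudge it into its nest

### The job

Press the plunger of the bush dispenser fully down once and let it come back up, so that a single plastic bush is pushed out onto the board in front. Then nudge that bush sideways over the board with the fingertips, without picking it up, into the H-shaped metal nest until it lies flat against the nest's cross web. Leave the other bushes in the magazine and the other things around where they are.

Things in the scene. Friction and masses are not known exactly. Their poses are not given: they have to be found in the camera images.
- board: Smooth grey rectangular board fixed on the table, 265 x 480 x 15 mm, never moves; dispenser, nest and filter frame stand on its top, 15 mm above the table (world z = 0.015). Origin: centre of its underside.
- dispenser: Bush dispenser fixed to the grey board, x -20 to +85 mm, 44 mm wide (74 over ears at the rear). Origin: on the board's top, under the axis of the magazine (four upright rods, 60 mm high, round the stack). Its -x points out of the mouth, to the robot; plunger housing on +x. A full press leaves the lowest bush on the bare board, its centre 43 mm (or a few more) in front of the origin, 8 mm clear of the front.
- plunger_top (a point): Centre of the top face of the plunger's round black cap (32 mm diameter, 82 mm above the table at rest, 67 above the board, 55 mm behind the magazine axis); it moves with the plunger, which is pressed straight down.
- plunger (a joint): Plunger stroke in m: 0 = up at rest, 0.020 = fully down, against a stop. A spring returns it: about 2 N to start it, 6.5 N fully down. It drives an ejector slide under the stack at 2.4 times its travel; when it is back up, the next bush drops to the board inside the magazine.
- bush_1: The lowest bush of the stack, the one that comes out: clear/whitish plastic ring, 26 mm diameter, 12 mm high, 11 to 19 g. Origin: centre of its underside; z axis up.
- bush_2: Second bush of the stack, same shape and size; must stay in the magazine. Origin: centre of its underside.
- bush_3: Third (top) bush of the stack, same shape and size; must stay in the magazine. Origin: centre of its underside.
- nest: Smooth (low-friction) aluminium nest fixed to the board left or right of the ejected bush, H-shaped from above, 62 x 76 x 9 mm, no floor. Origin: on the board's top, middle of the cross web (3 mm thick, along x). Rails along y, 32 mm apart inside, straight to 20 mm from the web, then flared to a 49 mm mouth at 38 mm. Both y ends are open and alike. A bush against the web has its centre 14.5 mm from the origin along y.
- filter_frame: Bystander: black square filter frame lying flat, 50 x 50 x 9 mm, on the other side of the dispenser's mouth from the nest. Origin: centre of its underside.
- base_clamp: Bystander: slotted grey base clamp, 26 x 75 x 17 mm, lying near the front edge of the table. Origin: centre of its underside.
- post_holder: Bystander: upright post holder, 25 x 41 x 95 mm, left of the work. Origin: centre of its underside.
- power_sensor: Bystander: black round sensor puck, 48 mm diameter, 26 mm high, left of the work. Origin: centre of its underside.
- dropper_bottle: Bystander: amber dropper bottle, 32 mm diameter, 105 mm high, at the left. Origin: centre of its underside.

How it is judged:
On the way, in this order (a step that is already met when the one before it is completed fails the run):
1. the plunger is pressed down and the lowest bush is out of the mouth (value of joint plunger above 0.016 m and x of bush_1 in the frame of dispenser below -0.033 m).
2. the plunger is back up, the bush still outside (value of joint plunger below 0.003 m and x of bush_1 in the frame of dispenser below -0.033 m and horizontal distance between each of bush_2, bush_3 and dispenser below 0.01 m), for 0.1 s.
3. the bush lies in the nest against the web (x of bush_1 in the frame of nest between -0.006 and 0.006 m and y of bush_1 in the frame of nest between -0.019 and 0.019 m and height (world z) of bush_1 below 0.018 m and angle between bush_1's own z axis and vertical below 0.1 rad), for 0.2 s.
At the end, for the whole second after the job is handed in: The ejected bush lies flat and at rest between the nest's rails, centre within 19 mm of the web's middle along the rails and 6 mm across; plunger up (within 3 mm); the other two bushes have dropped down inside the magazine; the five bystanders are within 20 mm of their starts (all of step 3 and horizontal distance between each of bush_2, bush_3 and dispenser below 0.01 m and value of joint plunger below 0.003 m and linear speed of bush_1 below 0.01 m/s and height (world z) of bush_2 below 0.02 m and height (world z) of bush_3 below 0.032 m and distance of each of filter_frame, base_clamp, post_holder, power_sensor, dropper_bottle from where it was at the start of the episode below 0.02 m); the robot touches nothing.
It fails at once if the ejected bush is lifted off the board (height (world z) of bush_1 above 0.023 m).
It fails at once if a second bush comes out of the magazine (horizontal distance between any of bush_2, bush_3 and dispenser above 0.014 m).
It fails at once if the plunger is pressed again after the bush was moved aside (value of joint plunger above 0.008 m and (y of bush_1 in the frame of dispenser above 0.03 m or y of bush_1 in the frame of dispenser below -0.03 m)).
It fails at once if a bystander is knocked out of place (distance of any of filter_frame, base_clamp, post_holder, power_sensor, dropper_bottle from where it was at the start of the episode above 0.02 m).
It also fails if it takes over 64 s, if anything falls off the work surface, if the arm or the gripper's body presses on something with over 40 N, if the wrist force passes 120 N, or if a joint passes its speed limit or range.

### The arm

A 6-joint arm with a two-finger parallel gripper is mounted at the origin on a cart in front of the work surface, level with it; the furniture and walls round the work are solid. World frame = base frame: x ahead of the robot, y to its left, z up, the work surface at z = 0. Lengths are in m, angles in rad, forces in N, time in s.
With the tool pointing down it reaches from about 0.3 to 0.775 m from the base axis. Payload 14.6 kg.
Tool frame: the origin (TCP) lies midway between the tips of the shut fingers; the grasp point (between the pads) lies 19 mm behind it; x points along the fingers, y is the direction in which the jaws open and shut, and the axes are right-handed (so a half turn about x gives the same grasp; the last joint's range is limited). The gripper opens to 94 mm and grips with 3 to 60 N. Pads are 16 mm wide; open, the fingers measure 119 mm over their backs; the gripper's body (75 mm by 177 mm) begins 78 mm behind the grasp point.
Start: joints at [1.035, 0.3, 1.521, -0, 1.321, -0.067], TCP at [0.248, 0.491, 0.205] pointing down, gripper open.
Joint ranges: [-3.03, 3.03], [-0.79, 2.21], [0.23, 2.52], [-1.04, 4.18], [0, 3.07], [-2.55, 2.55]. Speed limits (rad/s): [2.22, 2.22, 2.57, 3.14, 3.14, 3.14].

### API

Orientations are given as [roll, pitch, yaw] about the fixed x, y, z axes, in that order (R = Rz(yaw) Ry(pitch) Rx(roll)).
In Python, from workcell import robot, inverse_kinematics, imaging, search_frame, trace gives the robot as it stands. Calls block until the motion is done:
- robot.move_pose(position, orientation): joint-space move of the TCP to a pose.
- robot.servo_line(position, ori=None, feed=0.15): straight line of the TCP; ori=None keeps the orientation; feed is the mean speed in m/s.
- robot.goto_joints(angles): joint-space move.
- robot.move_gripper(opening): opening from 0.0 (shut) to 1.0 (fully open); the grip force is fixed at half the most; returns when the fingers have stopped.
- robot.sleep(seconds).
- inverse_kinematics(position, orientation): joint angles nearest the present ones, or None.
- imaging.camera(name): name is "side" or "top"; returns the picture (480x640x3 uint8, red, green, blue); there is no depth.
- imaging.calibration(name): a dict with "fovy" (degrees; the focal length in pixels is half the picture's height over the tangent of half this angle, whatever the lens; pixels are square), "cx", "cy" (the principal point, pixels), "k1" (the pictures are not rectified: a ray, as slopes to the right and down, at radius r is drawn at 1 + k1 r^2 times it, then the intrinsics apply), "eye" and "attitude" of the camera in the world. Camera axes: x right, y up, looking along -z (the intrinsics and any distortion apply to the point x, -y, -z); pixel columns grow to the right and rows downward; lengths in m; the calibration is good to about 2 mm. A picture is of the moment at which its call begins. calibration takes no time and is no camera call.
A pose or a line that the arm cannot do raises robot.PlanningError and nothing moves.
- robot.finish_job(): hands the job in, once; it reports no verdict.
Trained networks look in the newest picture that a camera, given by its name, has taken for a name from the list of things; names that differ only in an ending like _2 or _b are one class to them, and where a whole thing is asked for, a point or a joint stands for the part that bears it (a point fixed in the world has none). Each returns a list of dicts, best first, with "confidence" (0 to 1); they miss things now and then, are a little off and sometimes report something else, mostly with a low value. They report only what shows in the picture. A call takes as long as a camera call.
- search_frame(camera, query): "bbox" ([centre column, centre row, width, height] in pixels, round what is visible of it).
- trace(camera, query): "mask" (480x640 bool, what is visible of it) and "bbox" ([centre column, centre row, width, height] in pixels, round what is visible of it).
Readings, each from a call of its own:
- robot.read_t(): time.
- robot.read_joint_positions(): joint angles.
- robot.read_joint_velocities(): joint speeds.
- robot.read_joint_torque(): joint torques, N m.
- robot.read_ee_pos(): TCP position.
- robot.read_ee_rot(): TCP orientation.
- robot.read_contact_force(): force on the tool from outside, world axes, zero at the start.
- robot.read_wrist_torque(): the same for the moment, N m.
- robot.read_opening(): opening from 0.0 (shut) to 1.0 (fully open).
Only numpy, scipy, OpenCV 4.12 (cv2) and the standard library are available. Lean on these libraries where they do the work, as an engineer would, in place of code of your own. Each camera call takes 0.05 s, during which the arm holds its last target.

## Working session

There is one attempt and no reset: what is moved stays moved. The work goes in short steps, each a Python script; the robot and the scene stay as the last script left them, time stands still between calls to the robot, and variables do not carry over. Pictures are saved under pics/ and viewed, and the job is handed in when it is done.

```bash
mkdir -p pics; ls
python3 - <<'E'
from workcell import robot, imaging
import cv2
for n in ("side","top"):
    im=imaging.camera(n); cv2.imwrite(f"pics/{n}0.png",im[:,:,::-1]); print(n,imaging.calibration(n))
print(robot.read_t(),robot.read_ee_pos(),robot.read_ee_rot(),robot.read_opening(), robot.read_contact_force())
E
```

```text
pics
side {'fovy': 47.71144419067228, 'cx': 313.62973002319615, 'cy': 249.0131282740679, 'k1': 0.012610306695363175, 'eye': array([0.29001134, 1.09310645, 1.02704633]), 'attitude': array([ 0.87756182,  0.01458575, -2.94857349])}
top {'fovy': 49.68507117304615, 'cx': 318.7552532483977, 'cy': 236.08391758576178, 'k1': 0.001656554408970875, 'eye': array([ 0.29644764, -0.03005767,  1.18329357]), 'attitude': array([ 0.1841102 ,  0.00628511, -1.57237868])}
0.1 [0.24838402 0.4904571  0.20494555] [-1.61826329  1.56977139 -2.08705166] 0.999014149622699 [-0.44818659 -0.56954239 -0.98136224]
```

View pics/side0.png

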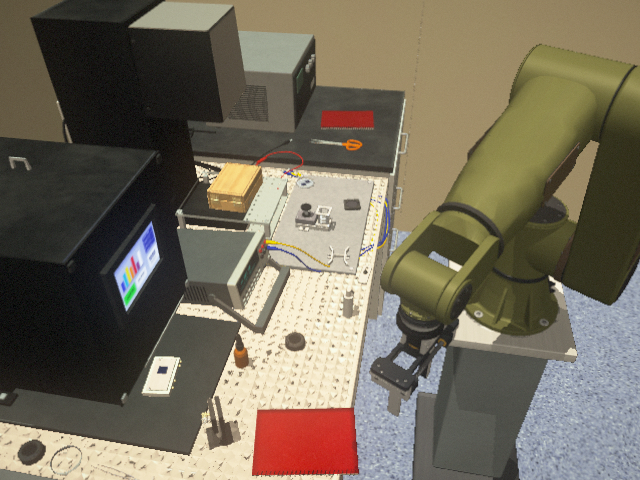

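View pics/top0.png

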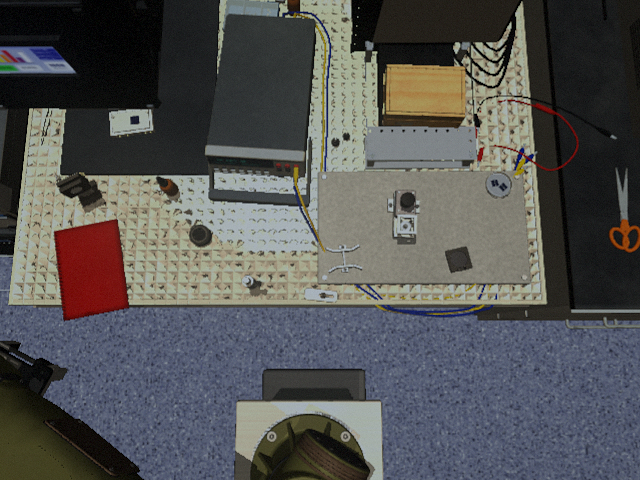

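```bash
cat > h.py <<'E'
import numpy as np, cv2
from scipy.spatial.transform import Rotation as Ro
from workcell import robot, inverse_kinematics, imaging, search_frame, trace
def cam(n):
    c=imaging.calibration(n); f=240/np.tan(np.radians(c['fovy'])/2)
    K=np.array([[f,0,c['cx']],[0,f,c['cy']],[0,0,1]]); D=np.array([c['k1'],0,0,0,0.])
    R=Ro.from_euler('xyz',c['attitude']).as_matrix(); return K,D,R,np.array(c['eye'])
F=np.diag([1.,-1,-1])
def proj(n,P):
    K,D,R,e=cam(n); Rc=F@R.T
    return cv2.projectPoints(np.atleast_2d(np.asarray(P,float)),cv2.Rodrigues(Rc)[0],-Rc@e,K,D)[0][:,0]
def unproj(n,uv,z):
    K,D,R,e=cam(n)
    p=cv2.undistortPoints(np.asarray(uv,float).reshape(-1,1,2),K,D)[:,0]
    d=np.c_[p,np.ones(len(p))]@F@R.T
    return e+d*((z-e[2])/d[:,2])[:,None]
def crop(n,name,box,s,draw=()):
    im=imaging.camera(n)[:,:,::-1].copy()
    x0,y0,x1,y1=box; c=cv2.resize(im[y0:y1,x0:x1],None,fx=s,fy=s,interpolation=cv2.INTER_CUBIC)
    for p in draw:
        u=((proj(n,p)-[x0,y0]+.5)*s).astype(int)
        cv2.polylines(c,[u.reshape(-1,1,2)],False,(0,0,255),1)
    cv2.imwrite(f"pics/{name}.png",c); return im
E
python3 - <<'E'
from h import *
crop("top","t1",(310,160,470,290),5)
crop("side","s1",(270,170,400,280),6)
np.set_printoptions(precision=4,suppress=True)
print(unproj("top",[(318,172),(527,170),(530,283),(319,283)],.015))
for n in("top","side"):
  imaging.camera(n)
  for q in("nest","plunger_top","dispenser","bush_1","filter_frame","board"):
    for r in trace(n,q)[:2]:
        m=cv2.moments(r["mask"].astype(np.uint8),True); c=(m['m10']/max(m['m00'],1),m['m01']/max(m['m00'],1))
        print(n,q,round(r["confidence"],2),np.array(r["bbox"]),np.array(c),m['m00'],unproj(n,[c],.082 if q=="plunger_top" else .02)[0])
E
```

```text
[[ 0.667  -0.0215  0.015 ]
 [ 0.6701 -0.5109  0.015 ]
 [ 0.4054 -0.4978  0.015 ]
 [ 0.4064 -0.0234  0.015 ]]
top nest 0.71 [346.7 260.   29.2  30. ] [344.7814 257.9879] 247.0 [ 0.4625 -0.0819  0.02  ]
top plunger_top 0.65 [407.6 199.4  17.8  13.3] [407.4727 199.2061] 165.0 [ 0.5831 -0.2177  0.082 ]
top dispenser 0.75 [402.1 213.5  32.8  52.2] [403.3266 212.4916] 1194.0 [ 0.5677 -0.2177  0.02  ]
top bush_1 0.44 [405.1 227.9  12.1   8.7] [405.4744 225.5385] 78.0 [ 0.5371 -0.2216  0.02  ]
top filter_frame 0.81 [459.1 262.1  24.6  23.6] [457.5539 259.5264] 473.0 [ 0.4583 -0.3366  0.02  ]
top board 0.78 [422.5 226.5 207.8 113.8] [420.6898 229.3324] 20786.0 [ 0.5281 -0.2561  0.02  ]
side nest 0.7 [338.9 257.2  20.9  17. ] [338.3111 256.2667] 90.0 [ 0.4614 -0.0743  0.02  ]
side dispenser 0.69 [314.4 217.6  38.7  26. ] [312.3605 218.782 ] 821.0 [ 0.5691 -0.2377  0.02  ]
side filter_frame 0.63 [351.7 206.9  19.4  14.4] [351.2188 205.375 ] 192.0 [ 0.4602 -0.33    0.02  ]
side board 0.76 [323.1 224.5 105.5 100. ] [324.5603 225.9538] 6730.0 [ 0.5252 -0.208   0.02  ]
```

View pics/t1.png

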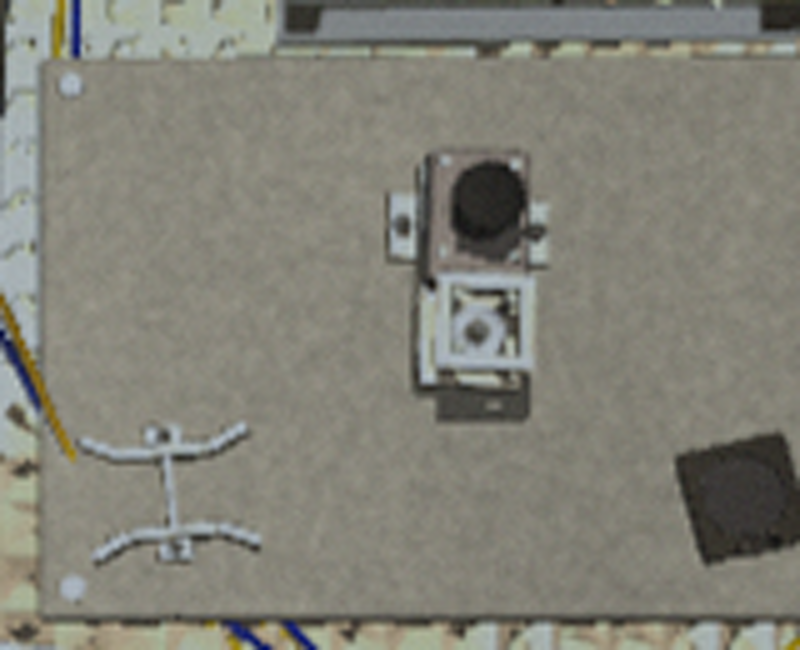

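View pics/s1.png

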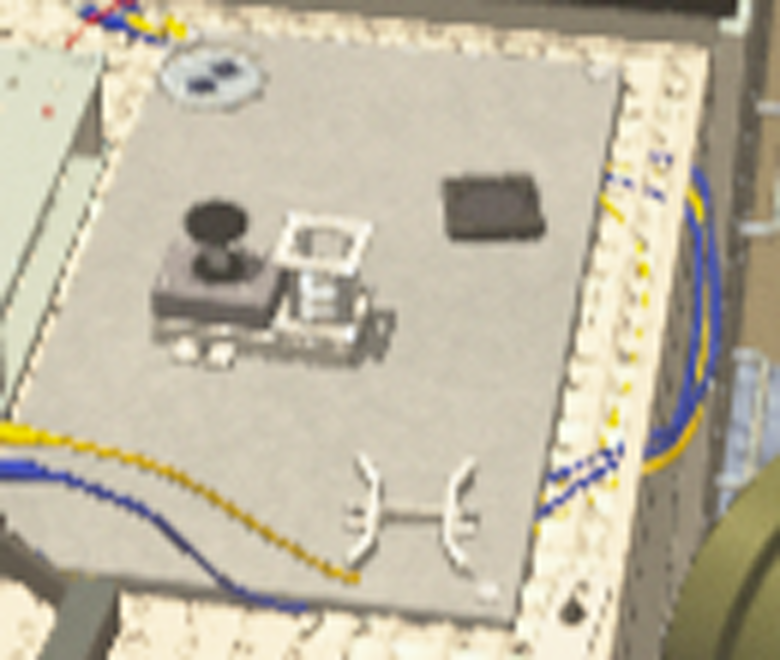

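```bash
cat > fit.py <<'E'
from h import *
from scipy.optimize import least_squares
np.set_printoptions(precision=4,suppress=True)
def px(a,o,s): return np.array(a,float)/s+o-.5
T=lambda a:px(a,[310,160],5); S=lambda a:px(a,[270,170],6)
def w(P,p):
    c,s=np.cos(p[2]),np.sin(p[2]); P=np.array(P,float); return np.c_[P[:,:2]@np.array([[c,s],[-s,c]])+p[:2],P[:,2]+.015]
# nest pts (x,y): far(+x) rail -y end, far +y end, near -y end, near +y end, web far, web near
N=[(26,-38,9),(26,38,9),(-26,-38,9),(-26,38,9),(16,0,9),(-16,0,9)]; N=np.array(N)/1000
nt=T([(246,430),(80,440),(260,545),(97,557),(166,455),(174,530)])
ns=S([(362,457),(352,568),(470,460),(463,572),(380,516),(447,517)])
# dispenser: cap centre, top bush centre
B=np.array([(132.5,240,0),(132.5,-240,0),(-132.5,-240,0),(-132.5,240,0)])/1000
bt=np.array([(318,172),(526.8,170),(529.8,283),(318.8,283)])
def sol(P,obs,p0,both=True):
    f=lambda p:np.concatenate([(proj(n,w(P,p))-o).ravel() for n,o in obs])
    r=least_squares(f,p0); return r.x,np.abs(r.fun).max()
print("nest top",sol(N,[("top",nt)],[.46,-.08,0])); print("nest side",sol(N,[("side",ns)],[.46,-.08,0])); print("nest both",sol(N,[("top",nt),("side",ns)],[.46,-.08,0]))
print("board top",sol(B,[("top",bt)],[.54,-.26,0]))
D=np.array([(55,0,67),(0,0,36)])/1000
dt=T([(489,200),(478,328)]); ds=S([(216,221),(325,243)])
print("disp",sol(D,[("top",dt)],[.53,-.22,0]),sol(D,[("side",ds)],[.53,-.22,0]),sol(D,[("top",dt),("side",ds)],[.53,-.22,0]))
E
python3 fit.py
```

```text
nest top (array([ 0.4618, -0.0791,  0.0846]), np.float64(1.0457651418081468))
nest side (array([ 0.4616, -0.0741,  0.1115]), np.float64(0.9760734676145546))
nest both (array([ 0.4619, -0.078 ,  0.0937]), np.float64(1.577824646478291))
board top (array([ 0.5373, -0.2629, -0.004 ]), np.float64(2.947075338649256))
disp (array([ 0.5295, -0.2156, -0.033 ]), np.float64(0.941796845435448)) (array([ 0.5364, -0.2449,  0.5536]), np.float64(0.5756053102354599)) (array([ 0.5301, -0.2207,  0.0744]), np.float64(5.169930449432229))
```

```bash
cat > ov.py <<'E'
from fit import *
def models(pd,pn):
    th=np.linspace(0,2*np.pi,40)
    L=[]
    circ=lambda c,r,z:np.c_[c[0]+r*np.cos(th),c[1]+r*np.sin(th),0*th+z]
    L.append(w(circ((.055,0),.016,.067),pd)); 
    L.append(w(circ((0,0),.013,.036),pd))
    for x0,x1,yy,z in((-.02,.085,.022,0.0),):
        L.append(w([(x0,-yy,z),(x1,-yy,z),(x1,yy,z),(x0,yy,z),(x0,-yy,z)],pd))
    for sx in(1,-1):
        L.append(w([(sx*.0245,-.038,.009),(sx*.016,-.02,.009),(sx*.016,.02,.009),(sx*.0245,.038,.009)],pn))
    L.append(w([(-.016,0,.009),(.016,0,.009)],pn))
    return L
if __name__=="__main__":
    L=models([.5295,-.2156,-.033],[.4619,-.078,.0937])
    crop("top","t2",(310,160,470,290),5,L); crop("side","s2",(270,170,400,280),6,L)
E
python3 ov.py >/dev/null
```

```text
(no output)
```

View pics/t2.png

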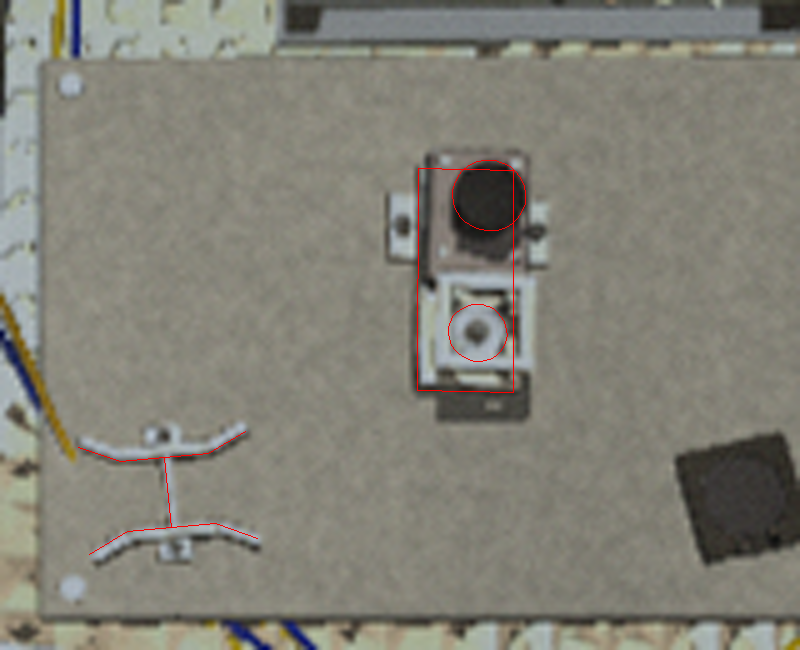

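View pics/s2.png

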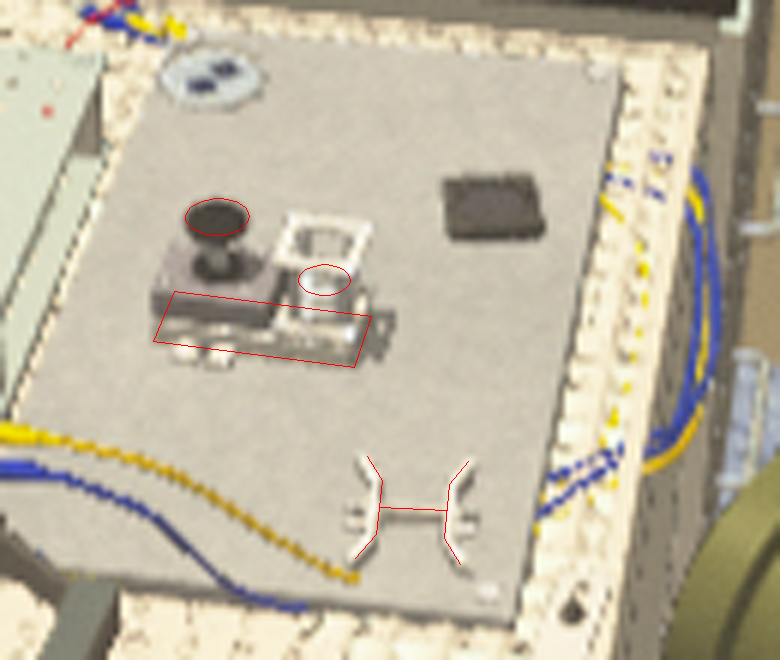

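```bash
cat >> h.py <<'E'
import warnings; warnings.filterwarnings("ignore")
def ori(a):
    "tool down, jaw axis at world angle a (or a+pi): picks the IK with wrist nearest mid-range"
    x=np.array([0,0,-1.]); y=np.array([np.cos(a),np.sin(a),0]); return Ro.from_matrix(np.c_[x,y,np.cross(x,y)]).as_euler('xyz')
def best(p,a):
    c=[(abs(q[5]),o,q) for o in (ori(a),ori(a+np.pi)) for q in [inverse_kinematics(p,o)] if q is not None]
    return min(c,key=lambda t:t[0])
E
python3 - <<'E'
from h import *
np.set_printoptions(precision=3,suppress=True)
for p,a in (((.5845,-.2174,.12),np.pi/2),((.48,-.26,.02),np.pi/2),((.48,-.26,.02),0),((.46,-.11,.02),0.1),((.46,-.11,.02),1.67)):
    try: print(p,a,best(p,a))
    except Exception as e: print(p,a,e)
robot.move_gripper(0.0)
robot.servo_line([.2484,.4905,.30],feed=.25)
_,o,q=best([.5,-.2,.28],np.pi/2); robot.goto_joints(q)
_,o,q=best([.5845,-.2174,.12],np.pi/2); robot.goto_joints(q)
print(robot.read_t(),robot.read_ee_pos(),robot.read_ee_rot(),robot.read_contact_force(),robot.read_opening())
from fit import *
from ov import models
L=models([.5295,-.2156,-.033],[.4619,-.078,.0937])
crop("side","s3",(250,150,410,270),5)
crop("top","t3",(310,160,470,290),5)
E
```

```text
(0.5845, -0.2174, 0.12) 1.5707963267948966 (np.float64(1.1559862355029624), array([-3.142,  1.571,  0.   ]), array([-0.415,  0.539,  1.389,  0.   ,  1.214,  1.156]))
(0.48, -0.26, 0.02) 1.5707963267948966 (np.float64(1.0072772285487712), array([-3.142,  1.571,  0.   ]), array([-0.564,  0.517,  1.692,  0.   ,  0.933,  1.007]))
(0.48, -0.26, 0.02) 0 (np.float64(0.5635190982461262), array([1.571, 1.571, 0.   ]), array([-0.564,  0.517,  1.692,  0.   ,  0.933, -0.564]))
(0.46, -0.11, 0.02) 0.1 (np.float64(0.4121835035328103), array([1.471, 1.571, 0.   ]), array([-0.312,  0.386,  1.897, -0.   ,  0.858, -0.412]))
(0.46, -0.11, 0.02) 1.67 (np.float64(1.1594091500569839), array([3.042, 1.571, 0.   ]), array([-0.312,  0.386,  1.897,  0.   ,  0.858,  1.159]))
6.3 [ 0.585 -0.217  0.122] [ 2.73   1.569 -0.412] [ 1.093  0.433 -0.378] 0.006845332000233611
nest top (array([ 0.4618, -0.0791,  0.0846]), np.float64(1.0457651418081468))
nest side (array([ 0.4616, -0.0741,  0.1115]), np.float64(0.9760734676145546))
nest both (array([ 0.4619, -0.078 ,  0.0937]), np.float64(1.577824646478291))
board top (array([ 0.5373, -0.2629, -0.004 ]), np.float64(2.947075338649256))
disp (array([ 0.5295, -0.2156, -0.033 ]), np.float64(0.941796845435448)) (array([ 0.5364, -0.2449,  0.5536]), np.float64(0.5756053102354599)) (array([ 0.5301, -0.2207,  0.0744]), np.float64(5.169930449432229))
```

View pics/s3.png

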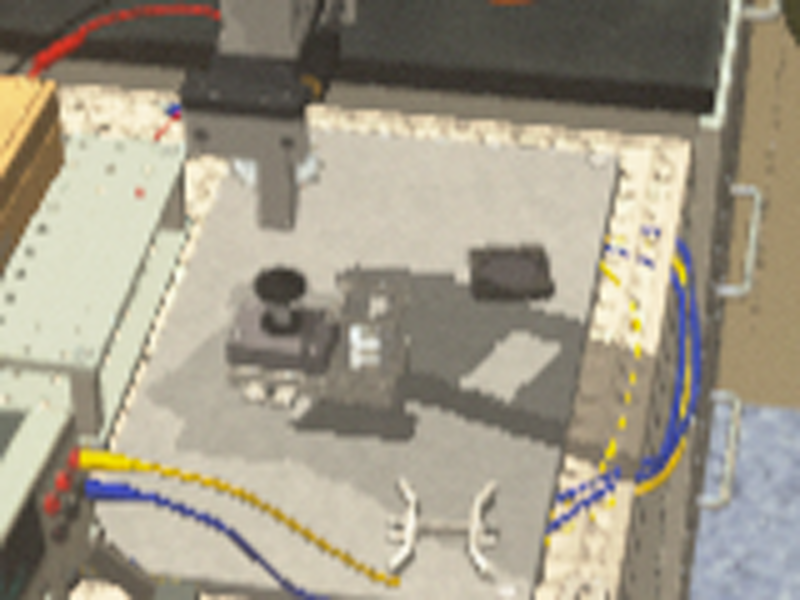

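View pics/t3.png

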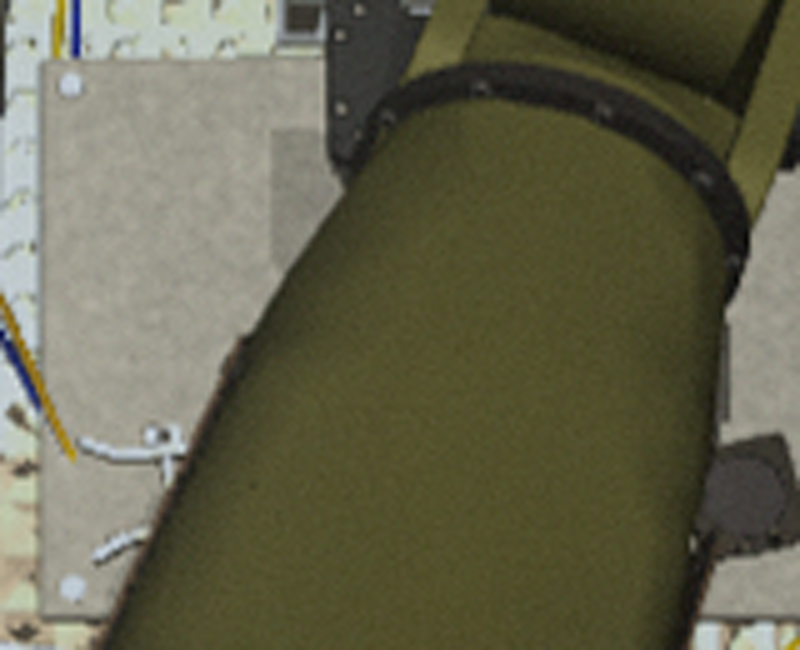

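The side picture shows the shut fingertips (crop 277,230) right above the cap (280,285). Pressing now, guided by force.

Run:
```python
from h import *
np.set_printoptions(precision=4,suppress=True)
x,y=.5845,-.2174
robot.servo_line([x,y,.088],feed=.08)
f0=robot.read_contact_force(); print(robot.read_ee_pos(),f0)
z=.084
while z>.052:
    robot.servo_line([x,y,z],feed=.04); f=robot.read_contact_force()-f0; p=robot.read_ee_pos(); print(round(z,4),p,f)
    if f[2]>14 : break
    z-=.004 if z>.068 else .0015
robot.sleep(.2); print(robot.read_ee_pos(),robot.read_contact_force()-f0,robot.read_t())
crop("side","s4",(250,150,410,270),5)
```

```text
[ 0.5845 -0.2174  0.0877] [ 1.0355 -0.2582  0.0329]
0.084 [ 0.5845 -0.2174  0.0839] [-0.7544  0.9369 -1.034 ]
0.08 [ 0.5846 -0.2174  0.0801] [-0.5032 -0.8868  1.2664]
0.076 [ 0.5846 -0.2175  0.076 ] [1.1521 0.3843 2.7591]
0.072 [ 0.5846 -0.2174  0.072 ] [-0.3446 -0.2831  4.0405]
0.068 [ 0.5846 -0.2174  0.0681] [-1.2036  0.1156  4.0637]
0.0665 [ 0.5846 -0.2174  0.0667] [-0.5819  0.1858  4.9954]
0.065 [ 0.5846 -0.2174  0.0652] [ 0.244  -0.3093  5.4513]
0.0635 [ 0.5846 -0.2174  0.0637] [-0.93    0.6312  6.2013]
0.062 [ 0.5846 -0.2174  0.0623] [-1.4874 -0.1879  5.6938]
0.0605 [ 0.5847 -0.2175  0.0621] [-6.6733  2.5917 17.0258]
[ 0.5847 -0.2175  0.062 ] [-6.2847  2.4552 16.8521] 9.65
```

View pics/s4.png

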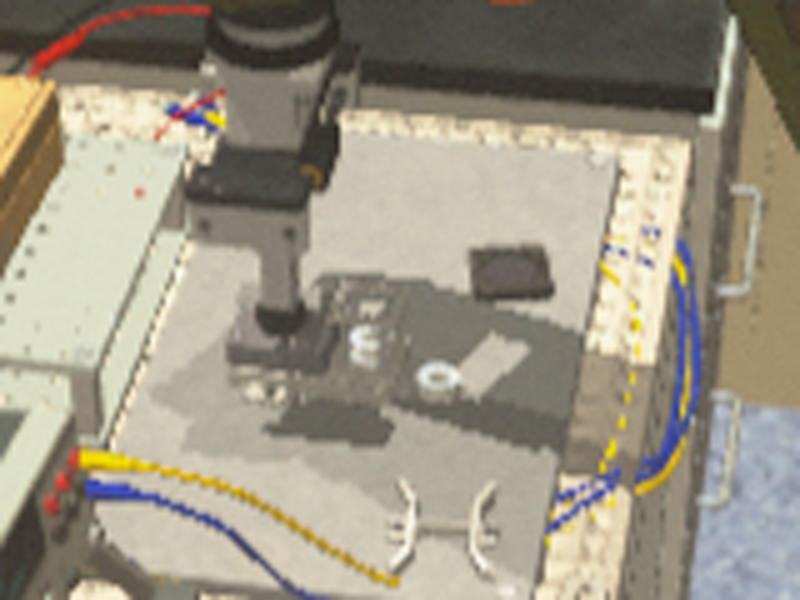

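The plunger is at its stop, and the bush is out at crop (438,378). Next I release slowly, clear the arm and measure.

Run:
```python
from h import *
np.set_printoptions(precision=4,suppress=True)
x,y=.5845,-.2174
robot.servo_line([x,y,.09],feed=.05)
robot.servo_line([x,y,.16],feed=.15)
robot.sleep(.2)
_,o,q=best([.45,-.40,.17],0.3); robot.goto_joints(q)
imt=crop("top","t5",(310,160,470,290),5); crop("side","s5",(250,150,410,270),5)
for n in("top","side"):
    for r in trace(n,"bush_1")[:3]:
        m=cv2.moments(r["mask"].astype(np.uint8),True); c=(m['m10']/max(m['m00'],1),m['m01']/max(m['m00'],1))
        print(n,round(r["confidence"],2),np.array(r["bbox"]),np.array(c),unproj(n,[r["bbox"][:2]],.021)[0],unproj(n,[c],.024)[0])
print(robot.read_t(),robot.read_ee_pos(),robot.read_contact_force())
```

```text
top 0.68 [403.6 249.8  11.5  10.2] [402.0741 247.5556] [ 0.4807 -0.2154  0.021 ] [ 0.4854 -0.2116  0.024 ]
top 0.52 [405.9 230.1   8.8   5. ] [405.6154 225.8077] [ 0.5263 -0.2221  0.021 ] [ 0.5356 -0.2213  0.024 ]
side 0.57 [337.9 224.3   6.7   9.5] [337.     226.4103] [ 0.4862 -0.222   0.021 ] [ 0.4866 -0.2071  0.024 ]
13.3917 [ 0.4502 -0.3998  0.17  ] [ 0.6098 -0.3198  0.8619]
```

View pics/t5.png

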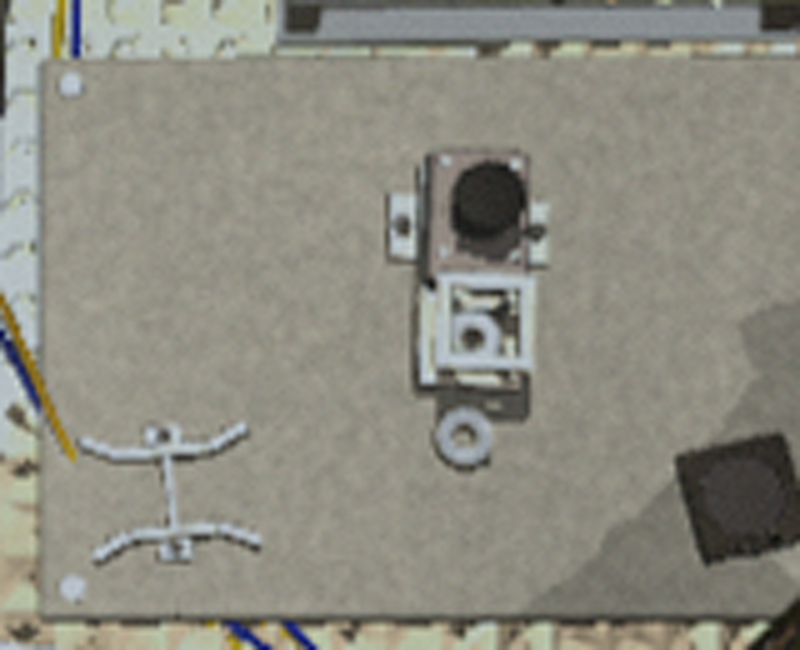

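View pics/s5.png

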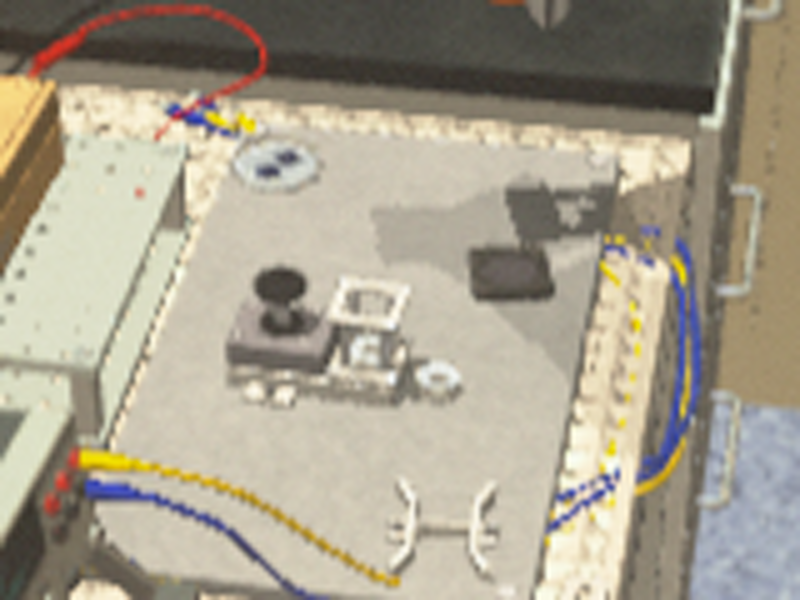

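Run:
```python
from h import *
np.set_printoptions(precision=4,suppress=True)
bt=unproj("top",[(402.3,246.5)],.027)[0]; bs=unproj("side",[(337.1,224.7)],.027)[0]; print(bt,bs)
b=(bt+bs)/2
x=b[0]+.002; y0=b[1]-.034
_,o,q=best([x,y0,.12],np.pi/2); robot.goto_joints(q)
robot.servo_line([x,y0,.0195],o,feed=.12); print(robot.read_contact_force(),robot.read_ee_pos())
robot.servo_line([x-.002,b[1]+.043-.0255,.0195],o,feed=.04); print(robot.read_contact_force(),robot.read_ee_pos(),robot.read_t())
crop("side","s6",(250,150,410,270),5)
crop("top","t6",(310,160,470,290),5)
```

```text
[ 0.4873 -0.2117  0.027 ] [ 0.4871 -0.2118  0.027 ]
[-0.4627  0.1012  0.8166] [ 0.4896 -0.246   0.0202]
[ 0.3574 -0.0822  0.1574] [ 0.4872 -0.1944  0.0195] 17.6583
```

View pics/s6.png

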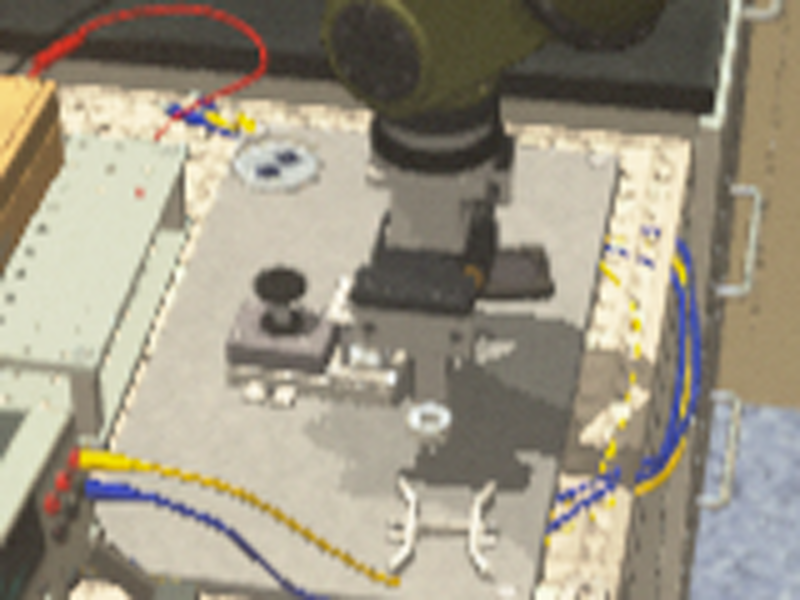

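View pics/t6.png

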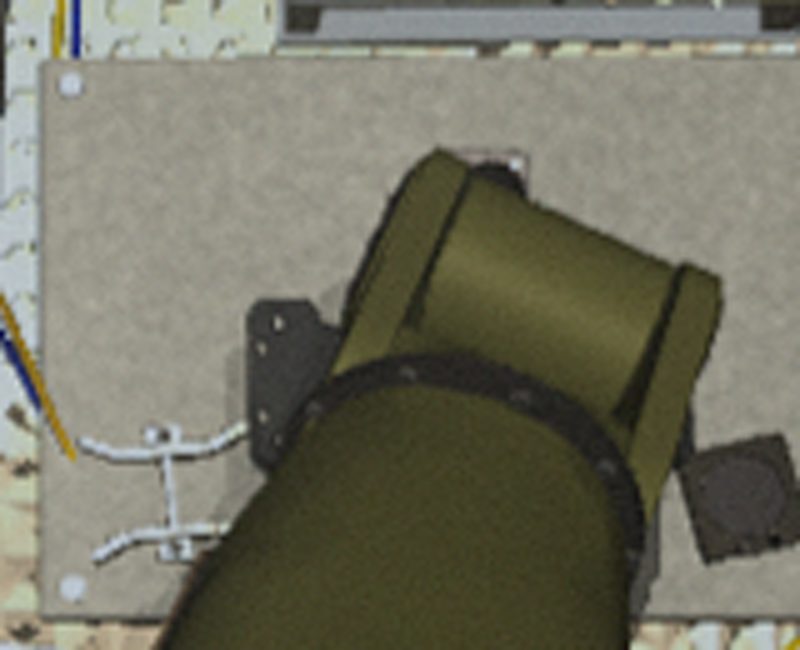

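Run:
```python
from h import *
np.set_printoptions(precision=4,suppress=True)
b=unproj("side",[(335.5,233.1)],.027)[0][:2]; print("bush",b)
pn=np.array([.4617,-.077]); yaw=.095; u=np.array([np.sin(yaw),-np.cos(yaw)])
W=pn+.052*u; d=W-b; L=np.linalg.norm(d); d/=L; a=np.arctan2(-d[0],d[1]); print("waypoint",W,"dist",L,"jaw",a)
e=robot.read_ee_pos(); 
robot.servo_line([e[0],e[1]-.012,.0195],feed=.1); robot.servo_line([e[0],e[1]-.012,.06],feed=.12)
s=b-d*(.013+.008+.010)
_,o,q=best([*s,.06],a); robot.goto_joints(q); robot.move_gripper(.15); print(robot.read_opening())
robot.servo_line([*s,.0195],o,feed=.1); print(robot.read_contact_force())
# cradle: bush centre ahead of finger faces by sqrt(13^2-7^2)=11
t=W-d*(.011+.008)
robot.servo_line([*t,.0195],o,feed=.04); print(robot.read_contact_force(),robot.read_ee_pos(),robot.read_t())
crop("side","s7",(270,190,400,280),6)
for r in trace("side","bush_1")[:2]: print(r["confidence"],np.array(r["bbox"]))
```

```text
bush [ 0.4852 -0.17  ]
waypoint [ 0.4666 -0.1288] dist 0.04520971121079416 jaw 0.4230762563384717
0.13659119557448343
[-47.204    0.1924   0.1126]
[-0.2158 -0.628  -0.3455] [ 0.4745 -0.1462  0.0195] 22.85
```

View pics/s7.png

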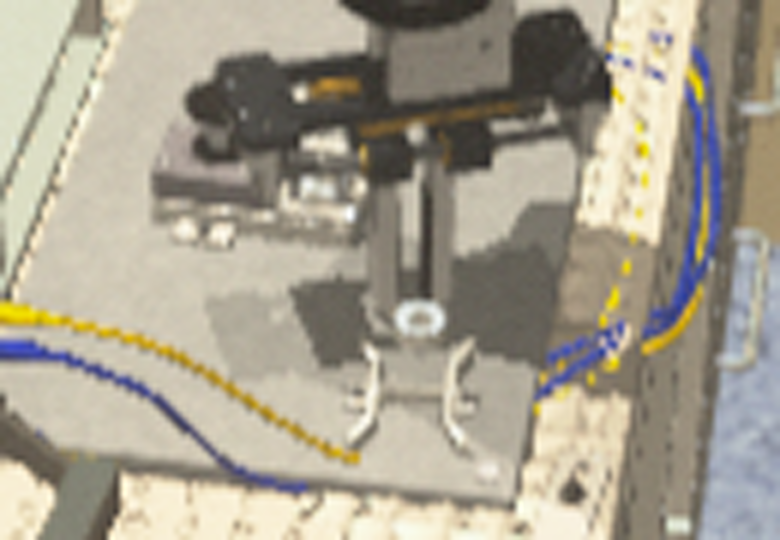

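The fingertips touched the dispenser's front sideways on the way down (47 N reading); nothing appears displaced. The bush, at crop (420,318), is centred at the nest mouth. Next is the final push along the nest axis, with narrow shut fingers.

Run:
```python
from h import *
np.set_printoptions(precision=4,suppress=True)
b=unproj("side",[(339.5,242.5)],.027)[0][:2]; print("bush",b)
pn=np.array([.4617,-.077]); yaw=.095; u=np.array([np.sin(yaw),-np.cos(yaw)])
r=b-pn; print("in nest frame: along",r@u,"across",r@np.array([np.cos(yaw),np.sin(yaw)]))
e=robot.read_ee_pos(); R=Ro.from_euler('xyz',robot.read_ee_rot()).as_matrix(); z=R[:,2]; 
back=z*np.sign(z@np.array([*u,0]))
robot.servo_line(list(np.array([*e[:2],.0195])+.006*back),feed=.06)
p=robot.read_ee_pos(); robot.servo_line([p[0],p[1],.07],feed=.12)
s=pn+u*.088
_,o,q=best([*s,.07],yaw+np.pi/2); robot.goto_joints(q); robot.move_gripper(0.)
robot.servo_line([*s,.0195],o,feed=.1); f0=robot.read_contact_force(); print(f0)
D=.088
for D in (.060,.052,.048,.046,.044,.0425,.041,.040,.039,.038,.037):
    robot.servo_line([*(pn+u*D),.0195],o,feed=.04); f=robot.read_contact_force()-f0; print(D,-f[:2]@u,f)
    if np.hypot(*f[:2])>4: break
print(robot.read_ee_pos(),robot.read_t())
crop("side","s8",(270,190,400,280),6)
```

```text
bush [ 0.4665 -0.128 ]
in nest frame: along 0.05126309152829553 across -6.419127551169843e-05
[-0.2346  0.0576  0.7631]
0.06 -0.3998630364692079 [-0.6206 -0.4608 -0.5894]
0.052 -0.2984859485827099 [-0.2392 -0.3226  0.0107]
0.048 -0.2850293834530473 [ 0.1371 -0.2733 -0.5124]
0.046 -0.8425114520880101 [ 0.7352 -0.7763 -1.0637]
0.044 0.14888651452221335 [ 0.0906  0.1582 -1.1081]
0.0425 0.6703333316926509 [ 0.5264  0.7235 -0.6289]
0.041 -0.5434278702193909 [ 0.3924 -0.5085 -0.9832]
0.04 -0.6853197357934621 [ 1.2537 -0.569  -0.4365]
0.039 -0.9257187490287184 [ 0.7536 -0.8581 -0.4622]
0.038 -5.06499861495708 [ 0.3329 -5.0562  0.607 ]
[ 0.4656 -0.1152  0.0197] 29.6917
```

View pics/s8.png

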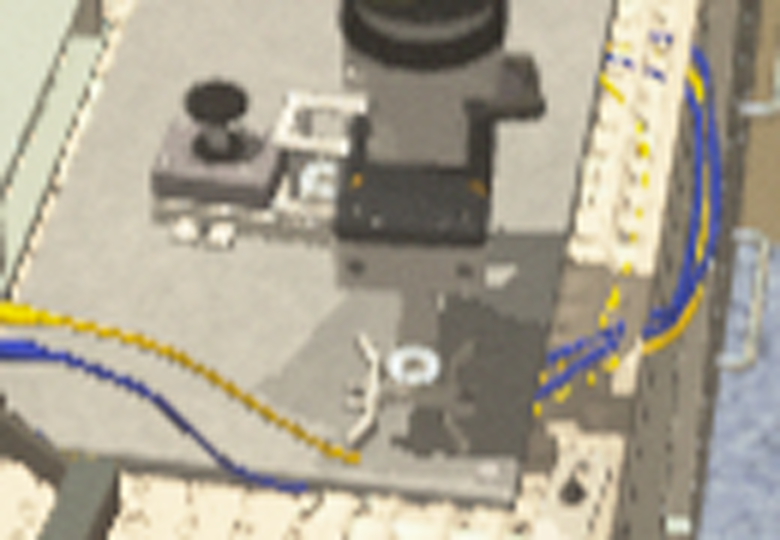

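The 5 N reading means the bush is against the web. Backing off to check.

Run:
```python
from h import *
np.set_printoptions(precision=4,suppress=True)
yaw=.095; u=np.array([np.sin(yaw),-np.cos(yaw)])
e=robot.read_ee_pos(); p=e[:2]+.02*u
robot.servo_line([*p,.0197],feed=.08); robot.servo_line([*p,.16],feed=.15)
_,o,q=best([.42,-.40,.2],0.3); robot.goto_joints(q)
robot.sleep(.3)
crop("top","t9",(310,160,470,290),5); crop("side","s9",(250,150,410,270),5)
for n in("top","side"):
    for r in trace(n,"bush_1")[:3]: print(n,round(r["confidence"],2),np.array(r["bbox"]),unproj(n,[r["bbox"][:2]],.021)[0])
print(robot.read_t(),robot.read_contact_force())
```

```text
top 0.6 [350.6 257.8   9.8   9.6] [ 0.4627 -0.0951  0.021 ]
top 0.51 [405.  227.3  11.7   7.3] [ 0.5328 -0.2202  0.021 ]
top 0.19 [402.8 214.2  33.2  47.1] [ 0.5635 -0.2162  0.021 ]
33.6667 [0.1503 0.0237 0.0401]
```

View pics/t9.png

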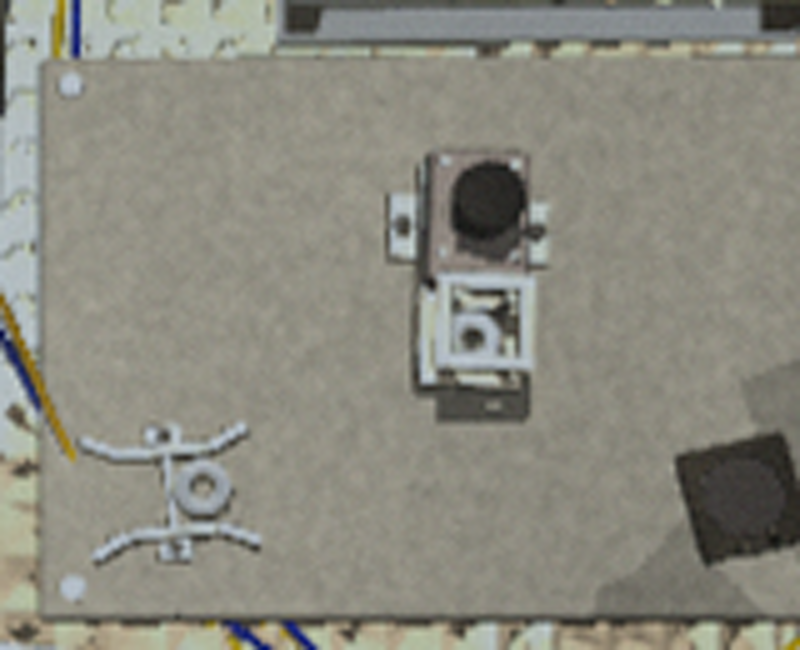

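View pics/s9.png

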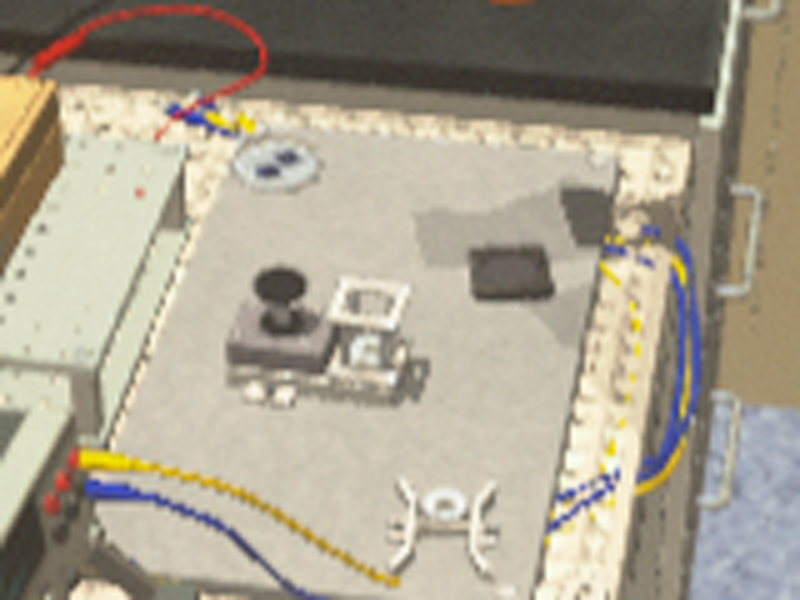

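The top picture shows the bush at crop (203,488), touching the web at (171,492) and centred between the rails. The stack has dropped, the cap is up, and the filter frame hasn't moved.

```bash
python3 -c "
from workcell import robot
robot.finish_job(); print(robot.read_t())"
```

```text
the job is handed in; nothing more can be done
the job is handed in; nothing more can be done
```

The job is handed in at about 34 s of the 64 s allowed. `finish_job` gives no verdict.

**What I did:** I pressed the plunger to its stop once; the fingertip height showed about 20 mm of travel. It came back up and left one bush on the board. I then nudged the bush over the board in three pushes: first with the fingers shut, then cradled between slightly open fingers to the nest mouth, then with the fingers shut along the rails. I stopped when the force rose to 5 N at the web.

**Last checks:**
- **Bush:** it lies against the web, about 14 mm from the nest centre along the rails, and is roughly centred across them.
- **Dispenser:** the plunger cap is up. From above, the stack is still in the magazine and sits lower than before, though I couldn't see bush 2 and bush 3 separately.
- **Surroundings:** the filter frame looks unmoved, and the arm is clear with about 0 N at the wrist. I did not re-check the other four bystanders in the last pictures, but I did not work near them.

**What went wrong or disagreed:**
- **Contact with the dispenser:** while going down for the second push, the tool touched something sideways, almost certainly a finger on the dispenser's front, with a reading of 47 N. From the geometry it was a finger rather than the gripper body, which has the 40 N limit, but I could not confirm that. Nothing appeared displaced.
- **Bush not detected from the side:** in the final side picture the detector did not find the bush, but it is visible there by eye. In the top picture it was found with confidence 0.6.

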